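# Back a vial carousel up one notch past its ratchet pawl

## Task

The vial carousel has gone one position too far: with a closed fingertip flip its ratchet pawl up and over by the thumb lever so that it stays open, then gently push the finger bar on the hub to turn the wheel backward (clockwise from above) not quite one notch. Flip the pawl down again behind the tooth that has passed it, and push the wheel on backward until the next tooth stops against the pawl, exactly one position back. Pick nothing up, and leave the vials in their wells and the things standing around where they are.

Things in the scene. Friction and masses are not known exactly. Their poses are not given: they have to be found in the camera images.
- sampler: White sampler stand, fixed on the bench: deck 290 x 370 x 40 mm with a black drum-shaped vial carousel (238 mm diameter, rim 96 mm above the bench) on it. Origin on the carousel's vertical axis at bench level, z up, yaw within 0.4 rad. Millimetre positions (x, y) below are in this frame, heights above the bench. Pawl on the +y side, needle column on the -y side.
- needle (a point): Needle tip, 135 mm above the bench over the well at (0, -88). Its arm, 40 mm wide, at height 155 to 185 mm, reaches in from the column to y = -75; the column, 64 x 54 mm, stands at (0, -166), 190 mm high: the tallest part of the stand. All else on it is below 172 mm.
- wheel_centre (a point): The carousel's axis at rim height, 96 mm. The rim carries 16 upright steel saw teeth, 104 to 119 mm from the axis, tips at 106 mm. Each has a steep face that meets the pawl nose when the wheel turns backward, and a long ramp: with the pawl down the wheel goes forward only, with the pawl up both ways. The hub rises to 118 mm, the vials (centres 88 mm from the axis) to 131 mm.
- carousel (a joint): Turn of the carousel, rad: 0 at the start, negative = backward = clockwise from above. One notch is 0.3927 (22.5 degrees). Slight drag (0.06 N m), stays where left. If the pawl is let down at 0.5 to 0.95 of a notch back, its nose lies on the ramp or in the gap behind the passed tooth, and pushing on backward is then stopped by the next steep face at exactly one notch, -0.393. Let down later, it lands on a tooth.
- pawl (a joint): Angle of the steel pawl, rad: 0 = down, nose in the gap between teeth; about 0.15 = nose on top of a tooth; 1.745 = thrown fully open, against its stop. Moved by gravity only: it falls shut below about 0.9 and falls open and stays open above about 1.0; about 0.5 N at the thumb pad moves it.
- pawl_hinge (a point): Middle of the pawl's hinge, at (62, 112), height 112 mm, axis along y. Pawl down: its arm, 12 mm wide (y 106 to 118), runs level 62 mm towards -x, top at 117 mm, and the thumb lever stands up 75 degrees off the arm. Open: the arm stands upright (80 degrees), the lever lies level towards +x. Hinge bracket on the outside (y 126 to 136) up to 125 mm.
- pawl_nose (a point): Underside of the nose at the end of the pawl's arm. Pawl down: at (4, 112), height 97 mm. Open: the arm stands upright with its nose at the top, about (66, 112), up to 172 mm high; pushing the upright arm towards -x until it leans past the top of its swing lets it fall shut.
- thumb_pad (a point): Middle of the cross pad at the end of the pawl's thumb lever: a dark steel rod of 11 mm diameter, 40 mm long along y (106 to 146), 48 mm from the hinge. Pawl down: at (50, 126), height 158 mm; pushing it level towards +x by about 60 mm throws the pawl open. Open: at (110, 126), height 116 mm.
- bar_end (a point): Top of the carousel's black finger bar (its carry handle) at the end nearer the robot: 112 mm long, 13 mm thick, across the hub through the axis, height 118 to 160 mm, solid from 32 to 56 mm from the axis, an opening under its middle; this end is 56 mm from the axis. At the start the bar lies along x and this end points to -x; pushing it towards +y turns the wheel backward.
- vial0: Loose glass vial with black cap, 22 mm diameter, 75 mm tall, standing in a well of the carousel, at the start at (-88, 0); origin at the centre of its foot, 56 mm above the bench.
- vial1: Loose glass vial with black cap, 22 mm diameter, 75 mm tall, standing in a well of the carousel, at the start at (-81, -34); origin at the centre of its foot, 56 mm above the bench.
- vial2: Loose glass vial with black cap, 22 mm diameter, 75 mm tall, standing in a well of the carousel, at the start at (-62, -62); origin at the centre of its foot, 56 mm above the bench.
- vial3: Loose glass vial with black cap, 22 mm diameter, 75 mm tall, standing in a well of the carousel, at the start at (-34, -81); origin at the centre of its foot, 56 mm above the bench.
- vial4: Loose glass vial with black cap, 22 mm diameter, 75 mm tall, standing in a well of the carousel, at the start at (-0, -88); origin at the centre of its foot, 56 mm above the bench (now under the needle).
- vial5: Loose glass vial with black cap, 22 mm diameter, 75 mm tall, standing in a well of the carousel, at the start at (34, -81); origin at the centre of its foot, 56 mm above the bench (the one that must come back under the needle).
- spare_vial: Loose vial like the others parked on the deck of the stand beside the drum, at its front corner on the pawl side, foot at height 40 mm, 22 mm diameter, 75 mm tall; origin at the centre of its foot. Leave it.
- solvent: Amber glass jar with black cap, 70 mm diameter, 130 mm tall, on the bench beside the pawl side; origin at the centre of its foot. Leave it.
- screwdriver: Screwdriver with black handle, 170 mm long, lying on the bench beyond the needle column; origin at its middle, on the bench. Leave it.

How it is judged:
By the outcome, as a careful person would: the job done as asked, in the order asked, and still so for the second after the job is handed in, with the robot touching nothing.
It also fails if it takes over 58 s, if anything falls off the work surface, if the arm or the gripper's body presses on something with over 40 N, if the wrist force passes 120 N, or if a joint passes its speed limit or range.

## Robot

A 6-joint arm with a two-finger parallel gripper is mounted at the origin on the work surface. World frame = base frame: x ahead of the robot, y to its left, z up, the work surface at z = 0. Lengths are in m, angles in rad, forces in N, time in s.
With the tool pointing down it reaches from about 0.275 to 0.875 m from the base axis. Payload 12.5 kg.
Tool frame: the origin (TCP) lies midway between the tips of the shut fingers; the grasp point (between the pads) lies 19 mm behind it; z points along the fingers, y is the direction in which the jaws open and shut (so a half turn about z gives the same grasp; the last joint's range is limited). The gripper opens to 85 mm and grips with 20 to 120 N. Pads are 22 mm wide; open, the fingers measure 114 mm over their backs; the gripper's body (76 mm by 85 mm) begins 54 mm behind the grasp point. The pads swing forward as they close: fully open they stand 13 mm farther back than shut.
Start: joints at [-1.403, 0.351, 1.652, -0, 1.139, -0.085], TCP at [0.138, -0.532, 0.231] pointing down, gripper open.
Joint ranges: [-2.75, 2.75], [-0.79, 2.1], [0.01, 2.65], [-1.57, 4.71], [0.07, 3.14], [-2.87, 2.87]. Speed limits (rad/s): [2.22, 2.22, 2.79, 3.14, 3.14, 3.14].

## Interface

Orientations are given as a 3x3 rotation matrix whose columns are the frame's x, y, z axes.
In Python, from workcell import ctrl gives the robot as it stands. Calls block until the motion is done:
- ctrl.move_to(position, orientation): joint-space move of the TCP to a pose.
- ctrl.movel(position, attitude=None, velocity=0.15): straight line of the TCP; attitude=None keeps the orientation; velocity is the mean speed in m/s.
- ctrl.movej(angles): joint-space move.
- ctrl.open() and ctrl.grasp(f_grip=None): open the fingers fully, or close them until they stop; f_grip is the grip in N (None keeps the last).
- ctrl.hold(seconds).
- ctrl.inverse_kinematics(position, orientation): joint angles nearest the present ones, or None.
- ctrl.get_state(): the state.
- ctrl.camera(name): name is "side" or "top"; returns the picture (400x640x3 uint8, red, green, blue); there is no depth.
- ctrl.camera_params(name): a dict with "fov_y" (degrees; the focal length in pixels is half the picture's height over the tangent of half this angle, whatever the lens; pixels are square), "cx", "cy" (the principal point, pixels), "D" ([k1, k2, p1, p2, k3] as OpenCV has them; the pictures are not rectified), "world_from_camera" (4x4, takes a point from camera to world coordinates). Camera axes: x right, y down, z forward; pixel columns grow to the right and rows downward; lengths in m; the calibration is good to about 2 mm. A picture is of the moment at which its call begins. camera_params takes no time and is no camera call.
A pose or a line that the arm cannot do raises ctrl.MotionError and nothing moves.
- ctrl.hand_in(): hands the job in, once; it reports no verdict.
The state is a dict: "clock": time; "joint_positions": joint angles; "qvel": joint speeds; "joint_torque": joint torques, N m; "eef_pos": TCP position; "ee_rot": TCP orientation; "contact_force": force on the tool from outside, world axes, zero at the start; "ft_torque": the same for the moment, N m; "width": opening from 0.0 (shut) to 1.0 (fully open).
Only numpy, scipy, OpenCV 4.12 (cv2) and the standard library are available. Lean on these libraries where they do the work, as an engineer would, in place of code of your own. Each camera call takes 0.05 s, during which the arm holds its last target. There are 200 camera calls.

## Working session

There is one attempt and no reset: what is moved stays moved. The work goes in short steps, each a Python script; the robot and the scene stay as the last script left them, time stands still between calls to the robot, and variables do not carry over. Pictures are saved under pics/ and viewed, about 8 in all and at most 12, crops included, and the job is handed in when it is done.

```bash
mkdir -p pics; ls; python3 - <<'E'
from workcell import ctrl
import cv2
for n in("side","top"):
    cv2.imwrite(f"pics/{n}0.png",ctrl.camera(n)[:,:,::-1]); print(n,ctrl.camera_params(n))
print(ctrl.get_state())
E
```

```text
pics
side {'fov_y': 54.16754854216076, 'cx': 317.73062430660997, 'cy': 200.46915923754446, 'D': array([-0.00362089,  0.        ,  0.        ,  0.        ,  0.        ]), 'world_from_camera': array([[-0.8475034 , -0.30775296,  0.43246515,  0.20120813],
       [-0.53031933,  0.52525088, -0.66548698,  0.53160415],
       [-0.02234711, -0.79334711, -0.60835925,  0.60938361],
       [ 0.        ,  0.        ,  0.        ,  1.        ]])}
top {'fov_y': 51.939095570862634, 'cx': 319.7156311187755, 'cy': 208.44600605480883, 'D': array([0.03233759, 0.        , 0.        , 0.        , 0.        ]), 'world_from_camera': array([[-0.03017509, -0.99487241,  0.09653163,  0.43039529],
       [-0.99938402,  0.03176043,  0.01492848,  0.00632246],
       [-0.01791781, -0.0960217 , -0.99521796,  1.06669086],
       [ 0.        ,  0.        ,  0.        ,  1.        ]])}
{'clock': 0.1, 'joint_positions': array([-1.40257629e+00,  3.51211214e-01,  1.65235913e+00, -1.33159226e-05,
        1.13906994e+00, -8.45936033e-02]), 'qvel': array([-2.16741584e-03, -1.69748538e-04, -2.63194799e-03,  8.48380170e-04,
        2.13084457e-05,  9.31028112e-04]), 'joint_torque': array([ 1.15020044e-03, -5.06830573e+01, -2.91876233e+01, -8.33060426e-05,
        2.62374590e-03, -2.58095348e-06]), 'eef_pos': array([ 0.1375472 , -0.53222255,  0.23079681]), 'ee_rot': array([[ 9.68211094e-01,  2.50134447e-01, -1.87327092e-04],
       [ 2.50134505e-01, -9.68210549e-01,  1.03082498e-03],
       [ 7.64727686e-05, -1.04491315e-03, -9.99999451e-01]]), 'contact_force': array([ 0.27744173, -0.46310205, -0.01928325]), 'ft_torque': array([-0.01777349,  0.02069631,  0.05166792]), 'width': 1.0056310530615453}
```

View pics/top0.png

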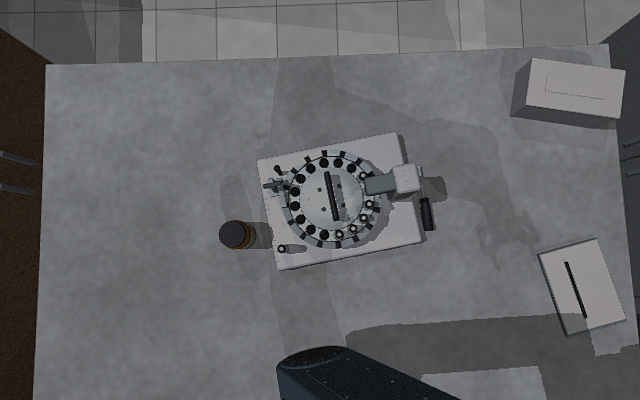

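View pics/side0.png

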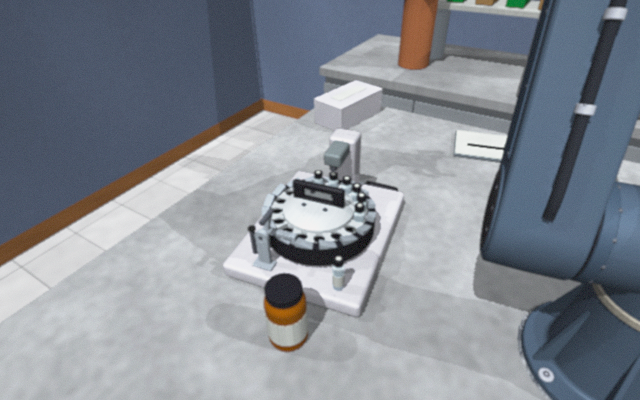

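Top view: the wheel centre is near (333,197), the bar runs (328,172)→(337,222), the pawl is at about (275,185), the needle column at (405,178) and the jar at (237,235). Next I enlarge both views for exact picks.

```bash
cat > h.py <<'E'
from workcell import ctrl
import numpy as np, cv2
def K(n):
    p=ctrl.camera_params(n); f=200/np.tan(np.radians(p['fov_y']/2))
    return np.array([[f,0,p['cx']],[0,f,p['cy']],[0,0,1]]),p['D'],p['world_from_camera']
def ray(n,uv):
    k,D,T=K(n); q=cv2.undistortPoints(np.array([[uv]],float),k,D)[0,0]
    return T[:3,3],T[:3,:3]@np.r_[q,1]
def onz(n,uv,z):
    o,d=ray(n,uv); return o+d*(z-o[2])/d[2]
def proj(n,P):
    k,D,T=K(n); R=T[:3,:3].T
    return cv2.projectPoints(np.atleast_2d(P).astype(float),cv2.Rodrigues(R)[0],-R@T[:3,3],k,D)[0][:,0]
def tri(a,b):
    (o1,d1),(o2,d2)=ray("top",a),ray("side",b)
    s=np.linalg.lstsq(np.c_[d1,-d2],o2-o1,rcond=None)[0]
    p,q=o1+s[0]*d1,o2+s[1]*d2
    return (p+q)/2,np.linalg.norm(p-q)
def crop(n,x,y,w,h,s,name):
    cv2.imwrite(name,cv2.resize(ctrl.camera(n)[y:y+h,x:x+w,::-1],None,fx=s,fy=s,interpolation=cv2.INTER_CUBIC))
E
python3 - <<'E'
from h import *
crop("top",240,120,200,150,4,"pics/t1.png"); crop("side",220,120,200,150,4,"pics/s1.png")
im=ctrl.camera("top"); hsv=cv2.cvtColor(im,cv2.COLOR_RGB2HSV)
m=(im.max(2)<45).astype(np.uint8); n,l,st,c=cv2.connectedComponentsWithStats(m)
for i in range(1,n):
    if st[i,4]>25 and 240<c[i,0]<440 and 120<c[i,1]<280: print(st[i],c[i].round(1), cv2.minAreaRect(np.argwhere(l==i)[:,::-1].astype(np.float32)))
E
```

```text
[322 150   5   7  28] [324.2 153.2] ((324.0, 153.0), (6.0, 4.0), 90.0)
[328 151  18  17 111] [338.6 159.5] ((338.62628173828125, 159.52835083007812), (14.215569496154785, 17.30278968811035), 68.96248626708984)
[303 156  12  18 101] [309.2 165.4] ((307.9999694824219, 165.0), (16.641006469726562, 9.429903030395508), 56.3099365234375)
[315 157  14  11  76] [323.1 162.2] ((322.5163879394531, 161.3196563720703), (13.187799453735352, 8.578472137451172), 50.19443130493164)
[347 158  15  15 101] [353.2 165.7] ((353.3959655761719, 164.57716369628906), (8.356165885925293, 17.20387077331543), 34.99202346801758)
[274 165   8  10  45] [277.7 169.5] ((278.2500305175781, 169.75), (9.899494171142578, 4.949747562408447), 45.0)
[291 168  14  15 104] [298.2 176.3] ((297.02703857421875, 176.1621551513672), (16.972156524658203, 9.299811363220215), 35.53767776489258)
[325 171  14  50 228] [331.5 196.4] ((331.2229309082031, 195.6607666015625), (50.00980758666992, 5.571653366088867), 78.31063079833984)
[359 171  16  10  67] [365.9 175.2] ((365.5721740722656, 174.41236877441406), (8.122769355773926, 14.92558
[... 1136 characters left out ...]
0.0)
[320 230   9  10  74] [324.  234.6] ((324.0, 234.5), (9.0, 8.0), 90.0)
[335 230   9  10  41] [339.1 234. ] ((339.1499938964844, 234.05001831054688), (8.538147926330566, 8.22192096710205), 18.43494987487793)
[300 232   7   8  28] [303.1 235.5] ((303.5, 235.5), (4.242640495300293, 5.656853675842285), 45.0)
[352 235   7   7  31] [355.  238.2] ((355.0, 238.0000457763672), (6.260990142822266, 4.472135543823242), 63.43495178222656)
[317 239   6   9  30] [319.4 243.4] ((319.0000305175781, 243.0), (5.260767459869385, 7.233555316925049), 9.462322235107422)
[335 241   6   7  34] [337.8 244.1] ((337.5, 244.0), (6.0, 5.0), 90.0)
[278 245   8   8  35] [281.7 248.5] ((281.5, 248.5), (7.0, 7.0), 90.0)
```

View pics/t1.png

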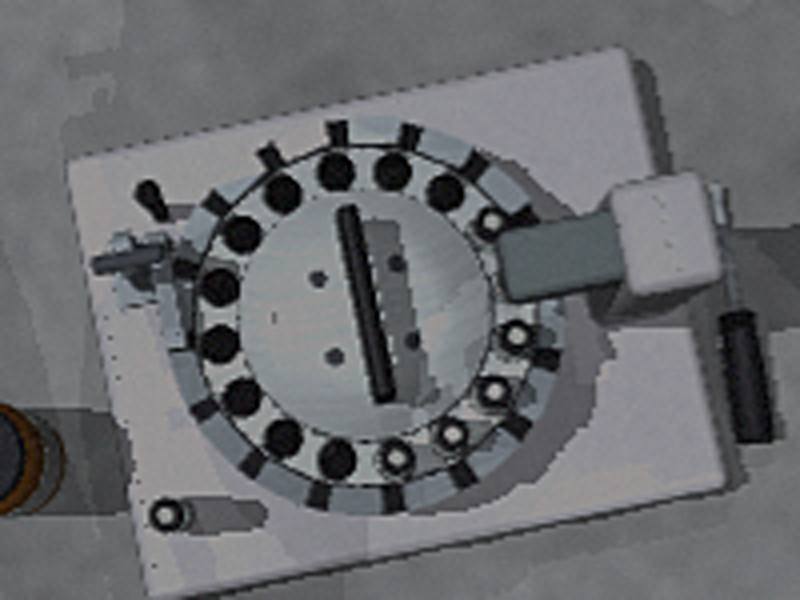

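View pics/s1.png

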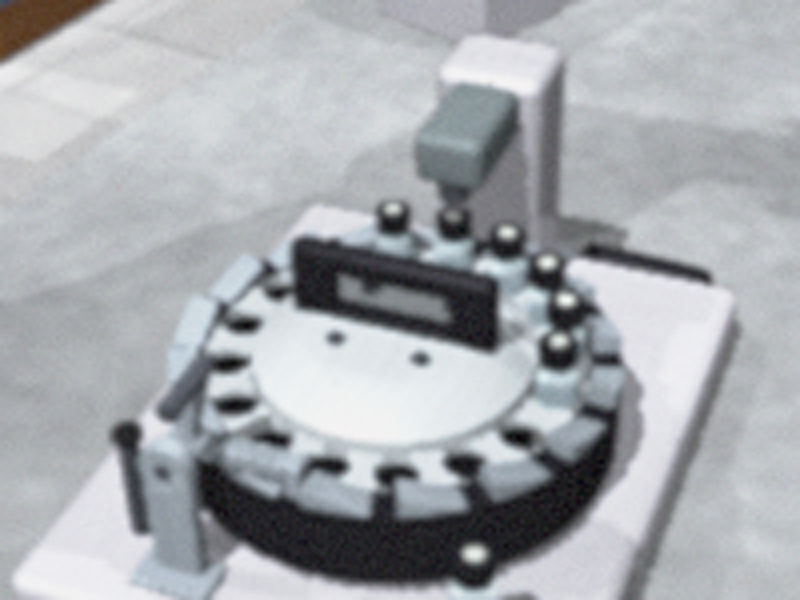

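```bash
python3 - <<'E'
from h import *
t=lambda u,v:(240+(u-1.5)/4,120+(v-1.5)/4); s=lambda u,v:(220+(u-1.5)/4,120+(v-1.5)/4)
f,e1=tri(t(346,210),s(302,240)); n,e2=tri(t(383,396),s(497,289))
print("bar far",f,e1,"near",n,e2,np.linalg.norm(f-n))
F=onz("top",t(346,208),.16);N=onz("top",t(383,397),.16)
c=(F+N)/2; yaw=np.arctan2(*(F-N)[1::-1]); print("c",c,"yaw",yaw,np.linalg.norm(F-N), np.arctan2(*(f-n)[1::-1]))
R=np.array([[np.cos(yaw),-np.sin(yaw)],[np.sin(yaw),np.cos(yaw)]])
def W(x,y,z): return np.r_[c[:2]+R@[x/1e3,y/1e3],z/1e3]
p,e=tri(t(131,258),s(183,390)); print("pad tri",p,e,"pred",W(50,126,158), "local", R.T@(p[:2]-c[:2]))
for nm,P in dict(pad0=W(50,106,158),pad1=W(50,146,158),hinge=W(62,112,112),v0=W(-88,0,131),v5=W(34,-81,131),v3=W(-34,-81,131),needlearm=W(0,-75,185),stop=W(110,126,116),nose=W(4,112,100)).items():
    print(nm,(proj("top",P)[0]-[240,120])*4,(proj("side",P)[0]-[220,120])*4)
# spare & jar
print("spare",R.T@(onz("top",t(168,516),.115)[:2]-c[:2]),"jar",R.T@(onz("top",(235,235),.13)[:2]-c[:2]))
print("stop post", R.T@(onz("top",t(148,190),.11)[:2]-c[:2]))
E
```

```text
bar far [0.59916148 0.00280794 0.15863334] 0.0012576807317090672 near [ 0.49466943 -0.01425729  0.15540817] 0.0006272778000429572 0.10592549781309854
c [ 0.54733211 -0.00545245  0.16      ] yaw 0.15910955127389115 0.10788073459254911 0.16188680646679157
pad tri [0.57800547 0.12526554 0.15592626] 0.0024661138646727494 pred [0.57673722 0.12687797 0.158     ] local [0.05099676 0.124207  ]
pad0 [159.99602905 249.71004303] [204.82635251 362.24809957]
pad1 [ 89.79003291 263.17860289] [161.81305559 415.25536782]
hinge [155.25759334 244.26556428] [185.83523968 438.63005415]
v0 [391.98263333 457.82496008] [559.97977831 342.87018953]
v5 [489.41849401 222.75917782] [395.23012526 209.12845861]
v3 [512.99400645 338.13139261] [511.13277303 233.96145889]
needlearm [499.50170678 268.30762383] [448.47172369 141.56518689]
stop [116.496211   168.46765782] [ 83.05515959 426.05844543]
nose [175.12489535 342.59446839] [296.60259654 487.80265953]
spare [-0.09504449  0.13355166] jar [-0.04475009  0.23100586]
stop post [0.09617295 0.11128539]
```

Frame fitted: axis (0.547,−0.006), yaw 0.16. The predicted pad and vials match the pictures to 1–2 mm. Now I shut the fingers, go behind the pad and throw the pawl open.

```bash
cat >> h.py <<'E'
C=np.array([.5473,-.0062]); YAW=.160
def Rz(a): return np.array([[np.cos(a),-np.sin(a),0],[np.sin(a),np.cos(a),0],[0,0,1]])
def W(x,y,z): return np.r_[C+Rz(YAW)[:2,:2]@[x/1e3,y/1e3],z/1e3]
SG=1
def ori(a=0):  # tool x along SG*sampler y, turned by a
    x=Rz(YAW+a)@[0,SG,0]; z=np.array([0,0,-1.]); return np.c_[x,np.cross(z,x),z]
def say(m=""):
    s=ctrl.get_state(); l=Rz(YAW)[:2,:2].T@(s['eef_pos'][:2]-C)*1e3
    print(m,"t%.2f"%s['clock'],"local",l.round(1),"z%.1f"%(s['eef_pos'][2]*1e3),"F",s['contact_force'].round(2),"w%.2f"%s['width'])
E
python3 - <<'E'
import h
from h import *
q0=ctrl.get_state()['joint_positions']
for s in(1,-1):
    h.SG=s; print(s,[np.round(ctrl.inverse_kinematics(W(*p),ori(a)),2) if ctrl.inverse_kinematics(W(*p),ori(a)) is not None else None for p,a in (((15,135,250),0),((88,135,142),0),((-44,-20,138),-.4),((20,112,150),0))])
E
```

```text
1 [array([ 0.15,  0.34,  1.61, -0.  ,  1.18, -0.01]), array([ 0.15,  0.59,  1.51, -0.  ,  1.04, -0.01]), array([-0.16,  0.4 ,  1.85, -0.  ,  0.9 ,  0.08]), array([ 0.11,  0.46,  1.7 , -0.  ,  0.97, -0.05])]
-1 [None, None, None, None]
```

```bash
python3 - <<'E'
from h import *
ctrl.grasp(20); say("shut")
p=ctrl.get_state()['eef_pos']; ctrl.movel([p[0],p[1],.33],velocity=.2)
ctrl.move_to(W(10,135,270),ori()); say("above")
crop("side",180,60,240,180,3,"pics/s2.png")
ctrl.movel(W(10,135,142)); say("down")
for x in range(20,92,4):
    ctrl.movel(W(x,135,142),velocity=.06); 
    if x%8==4: say(x)
    if x==20: crop("side",180,60,240,180,3,"pics/s3.png")
crop("side",180,60,240,180,3,"pics/s4.png")
say()
E
```

```text
shut t1.02 local [-488.3 -454.3] z231.3 F [0.09 0.36 0.22] w0.00
above t4.39 local [ 10.1 134.4] z270.0 F [ 0.11 -0.08  0.01] w-0.00
down t5.44 local [ 10.5 135. ] z142.8 F [ 0.63 -0.84 -0.5 ] w0.00
20 t5.76 local [ 20.5 135. ] z142.3 F [-0.41  0.11  0.07] w0.00
28 t6.31 local [ 28.2 135. ] z142.0 F [0.51 0.1  0.5 ] w-0.00
36 t6.81 local [ 36.2 135. ] z142.0 F [-0.97  0.3   0.79] w-0.01
44 t7.31 local [ 44.2 135. ] z142.0 F [0.07 1.28 0.52] w0.00
52 t7.81 local [ 52.2 135. ] z142.0 F [0.24 0.11 0.72] w0.00
60 t8.31 local [ 60.2 135. ] z142.0 F [ 0.02 -0.4  -0.02] w-0.00
68 t8.81 local [ 68.2 135. ] z142.0 F [ 0.51  0.43 -0.17] w-0.00
76 t9.31 local [ 76.2 135. ] z142.0 F [-0.27 -0.43  0.44] w0.00
84 t9.81 local [ 84.2 135. ] z142.0 F [-0.76  0.33 -0.42] w-0.00
 t10.11 local [ 88. 135.] z141.9 F [-0.8  -0.29 -0.77] w0.00
```

View pics/s4.png

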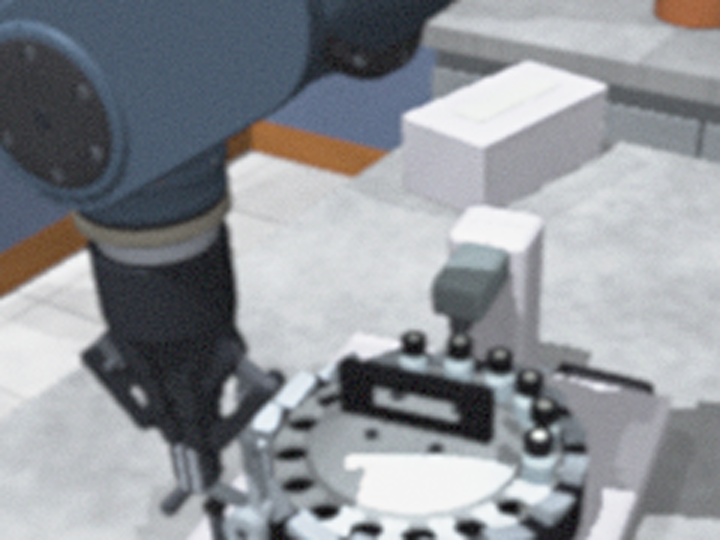

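The pawl is up: arm upright at about (265,450), lever lying level at about (180,500). Next I push the bar back by about 0.75 of a notch.

```bash
cat >> h.py <<'E'
def bar(phi,d=17.5,z=138,r=44):
    p=Rz(-phi)@[-r,-d,0]; return W(p[0],p[1],z),ori(-phi)
E
python3 - <<'E'
from h import *
ctrl.movel(W(88,135,240),velocity=.2)
ctrl.move_to(W(-44,-28,240),ori()); say("over")
ctrl.movel(*bar(0,28),velocity=.15)
ctrl.movel(*bar(0,19),velocity=.04); say("near")
for phi in np.linspace(.04,.30,14): 
    ctrl.movel(*bar(phi),velocity=.04)
say("pushed"); crop("side",220,120,200,150,4,"pics/s5.png"); 
ctrl.movel(*bar(.29,30),velocity=.06); 
ctrl.movel(bar(.29,30)[0]+[0,0,.1],velocity=.2)
ctrl.move_to(W(110,112,240),ori()); say("above pawl")
crop("top",240,120,200,150,4,"pics/t5.png")
a=cv2.imread("pics/s5.png");b=cv2.imread("pics/t5.png");cv2.imwrite("pics/st5.png",cv2.resize(np.vstack([a,b]),None,fx=.5,fy=.5) if 0 else np.hstack([a[:,150:700],b[:,50:600]])[:, ::1][:, :1100][::1] if 0 else cv2.resize(np.hstack([a,b]),(800,300),interpolation=cv2.INTER_AREA))
E
```

```text
over t11.60 local [-43.4 -27.5] z239.8 F [0.07 0.1  0.84] w-0.00
near t12.81 local [-43.9 -18.7] z138.4 F [-0.2   0.38 -0.64] w-0.00
pushed t16.31 local [-47.2  -3.7] z138.0 F [-0.11  0.31 -0.18] w-0.00
above pawl t18.21 local [109.2 111.2] z239.1 F [ 0.12 -0.37  0.13] w-0.00
```

View pics/t5.png

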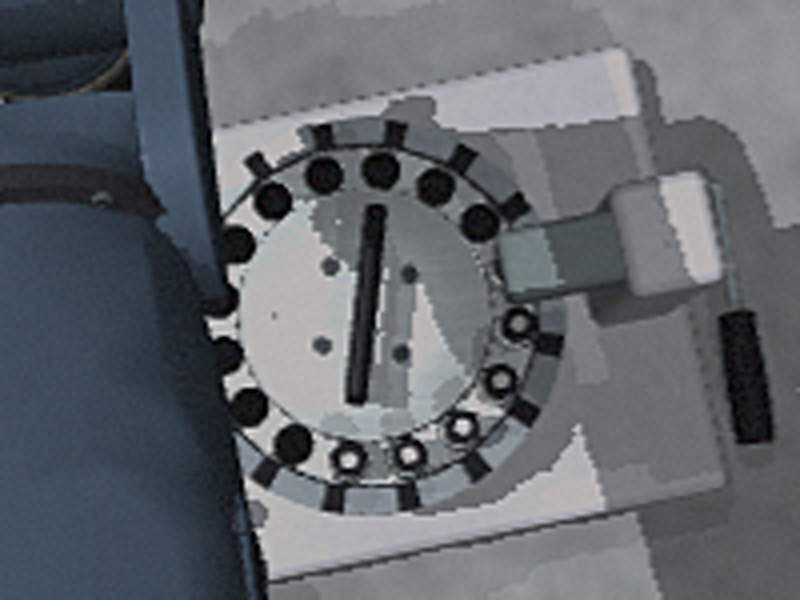

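The bar has turned by about 0.29 rad (0.73 notch) and all vials are standing. Now I flip the pawl shut.

```bash
python3 - <<'E'
from h import *
ctrl.movel(W(115,112,240),velocity=.15)
ctrl.movel(W(115,112,152),velocity=.15); say("down")
for x in list(range(105,14,-5)):
    ctrl.movel(W(x,112,152),velocity=.06)
    if x in(60,45,30): crop("side",220,120,200,150,4,f"pics/c{x}.png")
say("end"); crop("side",220,120,200,150,4,"pics/c15.png")
cv2.imwrite("pics/c.png",cv2.resize(np.vstack([np.hstack([cv2.imread(f"pics/c{x}.png") for x in r]) for r in((60,45),(30,15))]),(800,600),interpolation=cv2.INTER_AREA))
E
```

```text
down t19.24 local [115.5 111.9] z153.0 F [ 0.48  0.32 -0.27] w-0.00
end t24.21 local [ 14.8 112. ] z152.0 F [ 0.55  0.41 -0.47] w0.00
```

View pics/c.png

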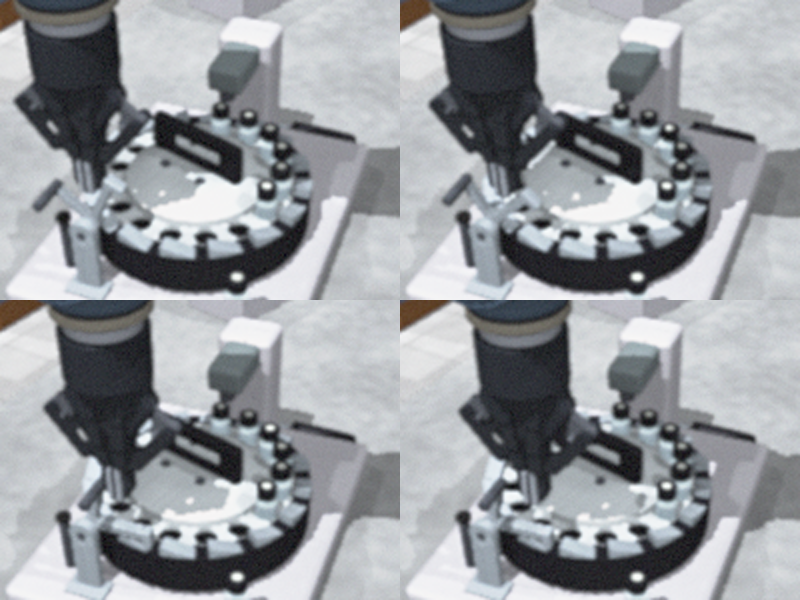

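The pawl is down again (the four frames show it swinging over and lying on the rim). Next I push on to the stop, watching the force.

```bash
python3 - <<'E'
from h import *
def F(n=8):
    v=[]
    for _ in range(n): ctrl.hold(.02); v.append(ctrl.get_state()['contact_force'])
    return np.mean(v,0)
ctrl.movel(W(15,112,240),velocity=.2)
ctrl.move_to(*bar(.25,30,240)); say("over")
ctrl.movel(*bar(.25,30),velocity=.15)
ctrl.movel(*bar(.27,19),velocity=.05); f0=F()
ctrl.movel(*bar(.34),velocity=.03)
phi=.34
while phi<.45:
    phi+=.006; ctrl.movel(*bar(phi),velocity=.02)
    f=F(5)-f0; ft=f@(Rz(YAW-phi)@[0,1,0]); print("%.3f %.2f"%(phi,ft),end="; ")
    if ft<-4: break
say("\nstop")
ctrl.hold(.3)
ctrl.movel(*bar(phi-.01,30),velocity=.04); ctrl.movel(bar(phi-.01,30)[0]+[0,0,.12],velocity=.2)
ctrl.move_to(W(-120,-150,290),ori()); say("away")
a=(240,120,200,150,4)
crop("top",*a,"pics/t6.png"); crop("side",220,120,200,150,4,"pics/s6.png")
E
```

```text
over t25.48 local [-50.4 -18.2] z239.1 F [0.06 0.38 0.28] w-0.00
0.346 -0.10; 0.352 -0.38; 0.358 -0.01; 0.364 -0.02; 0.370 0.05; 0.376 -0.25; 0.382 0.16; 0.388 -0.34; 0.394 -2.40; 0.400 -5.27; 
stop t30.48 local [-47.4   0.7] z138.0 F [-0.85 -5.39 -0.13] w0.00
away t32.73 local [-120.  -149.4] z289.0 F [ 0.03  0.34 -0.95] w0.00
```

View pics/t6.png

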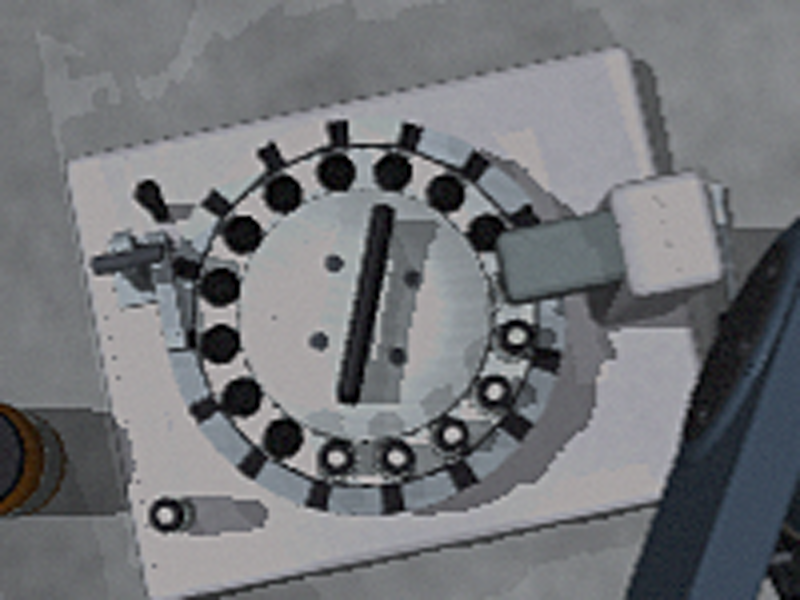

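View pics/s6.png

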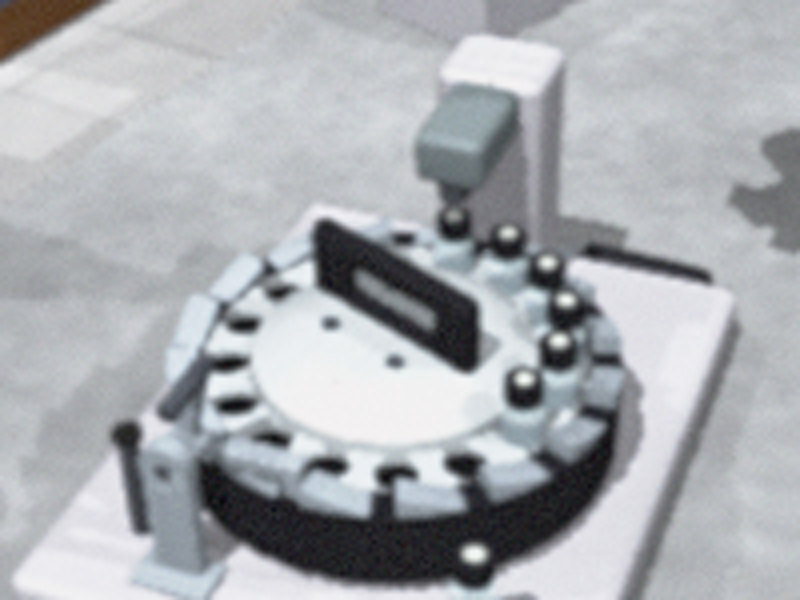

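The teeth, vials and pawl coincide with the start picture, shifted by exactly one position. The spare vial and jar have not moved. Handing in.

```bash
python3 - <<'E'
from workcell import ctrl
print(ctrl.hand_in())
E
```

```text
the job is handed in; nothing more can be done
None
```

The carousel is one position back with the pawl down and the wheel against its stop. I handed the job in at about 33 s of the 58 s allowed.

**What I did:**
1. With the shut fingertip I threw the pawl open by its thumb pad.
2. I pushed the bar backward by about 0.29 rad (0.73 notch, read from the top view).
3. I flipped the pawl down again behind the tooth that had passed it.
4. I pushed on until the next tooth met the pawl. The force rose to about 5 N at a commanded turn of 0.394–0.400 rad; one notch is 0.393.

**Last checks:**
- **Wheel and pawl:** in the final pictures the teeth line up with their starting positions, and the pawl lies down as it did at the start.
- **Vials:** all six stand in their wells, each one position back, with vial5 under the needle as far as the needle arm lets me see.
- **Surroundings:** the spare vial and jar have not moved. The screwdriver is hidden by the robot arm in the last top view, but the side view shows it where it was.
- **Disagreements:** no check failed. The bar's length in the pictures came out 4–6 mm short of the stated 112 mm, which did not affect the work.

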